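Release and remove the bayonet filter cap

ROBOT

A 6-joint arm with a two-finger parallel gripper is mounted at the origin on a cart in front of the work surface, level with it; the furniture and walls round the work are solid. World frame = base frame: x ahead of the robot, y to its left, z up, the work surface at z = 0. Lengths are in m, angles in rad, forces in N, time in s.
With the tool pointing down it reaches from about 0.375 to 0.975 m from the base axis. Payload 3.8 kg.
Tool frame: the origin (TCP) lies at the very end of the fingers, on their centre line; the grasp point (between the pads) lies 19 mm behind it; z points along the fingers, x is the direction in which the jaws open and shut, and the axes are right-handed (so a half turn about z gives the same grasp; the last joint's range is limited). The gripper opens to 85 mm and grips with 20 to 120 N. Pads are 22 mm wide; open, the fingers measure 114 mm over their backs; the gripper's body (76 mm by 85 mm) begins 54 mm behind the grasp point. The pads swing forward as they close: fully open they stand 13 mm farther back than shut.
Start: joints at [-1.262, 0.264, 1.604, -0, 1.274, -0.037], TCP at [0.229, -0.635, 0.231] pointing down, gripper open.
Joint ranges: [-2.63, 2.63], [-0.94, 2.18], [0.31, 2.57], [-1.31, 4.45], [0, 2.66], [-2.55, 2.55]. Speed limits (rad/s): [2.57, 2.57, 3.14, 3.14, 3.14, 3.14].

INTERFACE

Orientations are given as a unit quaternion [w, x, y, z].
In Python, from workcell import arm gives the robot as it stands.
- The arm moves only by the shell command python3 -m pendant 'ROWS' [FORCE]. ROWS is a JSON object of lists of equal length, an entry for each row: "travel": the shift along the tool's x, y, z in m, a list of three; "delta_rot": the turn, a rotation vector about the tool's x, y, z in rad, a list of three; "gripper": the gripper's target within -1 to 1 (shut at 1, half-way at 0, fully open at -1). In form: {"travel": [[tx, ty, tz], ...], "delta_rot": [[rx, ry, rz], ...], "gripper": [gripper, ...]}. A call has 1 to 8 rows; each row is the pose to reach, as a shift and turn from the pose measured when the call began, along the tool's axes at that moment; what a row does not reach only later rows make up. A row lasts 1/8 s, in which the tool goes at most 62.5 mm and 10.7 degrees, less where a joint would pass 70% of its speed; a pose out of reach is approached as far as the arm can. A call with a gripper value outside its range is refused whole. The fingers move at their own pace and stop on an object; FORCE is the grip in N (left out, the last holds). Time passes only in rows, so rows that repeat a pose let the fingers close. It gives the time, the measured TCP pose, the force and the opening at its end, in the units of the state.
- arm.get_obs(): the state, without advancing time (a new reading comes with each control period).
- arm.grab_frame(name): name is "scene" or "top" or "wrist"; returns (picture, depth): 420x560x3 uint8, red, green, blue; 420x560 float32, m along the optical axis (not along the pixel's ray), 0 where there is no reading.
- arm.camera_params(name): a dict with "intrinsics" (3x3 intrinsics, pixels), "k1" (the pictures are not rectified: a ray, as slopes to the right and down, at radius r is drawn at 1 + k1 r^2 times it, then the intrinsics apply), "T" (4x4, takes a point from camera to world coordinates). Camera axes: x right, y up, looking along -z (the intrinsics and any distortion apply to the point x, -y, -z); pixel columns grow to the right and rows downward; lengths in m; the calibration is good to about 2 mm. A picture is of the moment at which its call begins: read the wrist's pose just before it. camera_params takes no time and is no camera call; for the wrist camera it gives the pose at the moment of the call.
- arm.hand_in(): hands the job in, once; it reports no verdict.
The state is a dict: "t": time; "joints": joint angles; "qvel": joint speeds; "tau": joint torques, N m; "tcp_pos": TCP position; "orientation": TCP orientation; "force": force on the tool from outside, world axes, zero at the start; "moment": the same for the moment, N m; "opening": finger opening in m.
Only numpy, scipy, OpenCV 4.12 (cv2) and the standard library are available. Lean on these libraries where they do the work, as an engineer would, in place of code of your own. Each camera call takes 0.05 s, during which the arm holds its last target.

TASK

Take the old filter cap out of the aluminium filter block: first lift the slot key from its stand and, with the key and not the fingers, turn both keeper screws a quarter turn counter-clockwise, fully to their open stops. Put the key back, fully home in its stand; turn the cap counter-clockwise until its bayonet is free, lift it straight out and stand it upright in the steel tray. Leave the keepers open and do not knock over or shift the other things.

Things in the scene. Friction and masses are not known exactly. Their poses are not given: they have to be found in the camera images.
- filter_block: Aluminium filter housing, 76 x 136 x 50 mm (x, y, z), fixed to the bench. Origin at the centre of its underside, z up. The filter cap sits in the hole at its centre; two keeper screws stand on its top at y = +44 mm (keeper_a) and y = -44 mm (keeper_b), x = 0. Apart from the cap nothing on it is higher than 69 mm above the bench.
- filter_cap: The bayonet filter cap, loose, about 70 g. Origin at the centre of its underside, z up. White barrel 30 mm wide, 26 mm high, with two lugs at its foot on the +x and -x sides, 21 mm out; black flange 50 mm wide at 26 to 30 mm; black bar grip 44 mm long (cap's x), 14 mm thick (cap's y), from 30 to 70 mm. Seated, its origin is 24 mm above the bench. It stands on its own foot.
- bayonet (a point): Centre of the hole's mouth on the block's top, 50 mm above the bench; axes as the block's. Cap yaw in this frame: 0 to 0.2 rad when locked. Turned counter-clockwise (from above) to 1.31 rad (1.2 to 1.39 will do; stop at about 1.4) the lugs leave the lip and it lifts straight out; 30 mm of lift clears it. It turns easily, with 2 mm of sideways play.
- keeper_a (a joint): Angle (rad) of keeper_a, a captive slotted steel screw. 0 = closed: its wing (12 mm wide, 26 mm long from the screw's axis) points at the cap and lies over its flange. Grows counter-clockwise seen from above to a stop at 1.571 = open, wing turned aside. Starts between 0 and 0.25, stays where it is left, takes about 0.07 N m to turn.
- keeper_b (a joint): Angle of keeper_b, the same at the other end of the block; also opens counter-clockwise seen from above, 0 to 1.571 rad.
- slot_a (a point): Centre of the floor of keeper_a's slot, on the screw's axis, 60 mm above the bench; turns with the screw. The head is 28 mm wide; the slot runs right across it along the point's y axis (the wing's direction), 6 mm wide (flared to 11 mm at its mouth), 9 mm deep (top of the head 69 mm above the bench).
- slot_b (a point): The same for keeper_b. In either slot the blade has some play: the screw follows about 0.2 to 0.3 rad behind the turning key, so turn the key that much beyond a quarter turn or until it meets the stop.
- slot_key: The slot key, loose, about 80 g, upright in its stand. Origin at the centre of the blade's lower end, z up to the handle. Steel blade 16 mm wide (key's x), 3.5 mm thick (its y), 13 mm long (2.2 mm thick at its tip); shaft 10 mm thick; collar 34 mm wide at 42 to 48 mm; flat black handle 36 mm wide (x), 12 mm thick (y), at 54 to 98 mm. Home in the stand, the collar lies on its top and the origin is 8 mm above the bench.
- key_stand: Grey block 64 x 64 x 50 mm fixed to the bench, origin at the centre of its underside. A round hole 22 mm in diameter (chamfered mouth, 46 mm deep) in the middle of its top holds the key at any yaw.
- parts_tray: Shallow open steel tray, 130 x 150 x 18 mm (x, y, z), walls and floor 3 mm, fixed to the bench; origin at the centre of its underside. It and the key stand stand on either side of the filter block; which is on which side varies.
- conical_flask: Bystander: conical glass flask with pink contents, 65 mm wide, 107 mm tall; origin at the centre of its underside. Leave alone.
- jar_black_lid: Bystander: cream jar with a black lid, 58 mm wide, 71 mm tall; origin at the centre of its underside. Leave alone.
- rubber_bung: Bystander: black tapered rubber bung, 31 mm wide, 26 mm tall; origin at the centre of its underside. Leave alone.
- weight_1: Bystander: small brass-coloured knobbed weight, 22 mm wide, 30 mm tall; origin at the centre of its underside. Leave alone.
- beaker_pp: Bystander: white beaker with a spout, 83 mm wide, 99 mm tall; origin at the centre of its underside. Leave alone.
- eraser_block: Bystander: white block 26 x 34 x 28 mm; origin at the centre of its underside. Leave alone.
- indicator_bottle: Bystander: bottle with red contents, 43 mm wide, 103 mm tall; origin at the centre of its underside. Leave alone.

How it is judged:
On the way, in this order (a step that is already met when the one before it is completed fails the run):
1. the key is lifted out of its stand (z of slot_key in the frame of key_stand above 0.053 m), for 0.1 s.
2. both keepers are open (beyond 1.2 rad) (value of joint each of keeper_a, keeper_b above 1.2 rad), for 0.2 s.
3. the cap is turned free and lifted clear of the block (z of filter_cap in the frame of filter_block above 0.053 m), for 0.1 s.
At the end, for the whole second after the job is handed in: Both keepers open (beyond 1.2 rad); the cap upright (within 0.15 rad) on the tray's floor, at most 45 mm (tray's x) and 55 mm (its y) from its centre; the key upright and home in the stand (blade end within 12 mm of the bench, 8 mm of the stand's centre); both at rest (all of step 2 and x of filter_cap in the frame of parts_tray between -0.045 and 0.045 m and y of filter_cap in the frame of parts_tray between -0.055 and 0.055 m and z of filter_cap in the frame of parts_tray between 0 and 0.007 m and angle between filter_cap's own z axis and vertical below 0.15 rad and linear speed of each of filter_cap, slot_key below 0.02 m/s and horizontal distance between slot_key and key_stand below 0.008 m and z of slot_key in the frame of key_stand below 0.012 m and angle between slot_key's own z axis and vertical below 0.12 rad); the robot touches nothing.
It fails at once if the fingers push on the filter block or its keepers (more than 2 N) (contact force between the fingers and filter_block above 2 N).
It fails at once if a bystander is shifted by more than 30 mm or tipped over (distance of any of conical_flask, jar_black_lid, rubber_bung, weight_1, beaker_pp, eraser_block, indicator_bottle from where it was at the start of the episode above 0.03 m or angle between any of conical_flask, jar_black_lid, rubber_bung, weight_1, beaker_pp, eraser_block, indicator_bottle's own z axis and vertical above 0.5 rad).
It also fails if it takes over 72 s, if anything falls off the work surface, if the arm or the gripper's body presses on something with over 40 N, if the wrist force passes 120 N, or if a joint passes its speed limit or range.

## Working session

There is one attempt and no reset: what is moved stays moved. The work goes in short steps, Python scripts to look and compute and a shell command to move; the robot and the scene stay as the last step left them, time stands still between calls to the robot, and variables do not carry over. Pictures are saved under pics/ and viewed, and the job is handed in when it is done.

```bash
ls; mkdir -p pics
python3 - <<'E'
from workcell import arm
import cv2,numpy as np
o=arm.get_obs();print(o)
for n in("scene","top","wrist"):
    p=arm.camera_params(n);print(n,p)
    im,d=arm.grab_frame(n)
    cv2.imwrite(f"pics/{n}0.png",im[:,:,::-1]);np.save(f"pics/{n}0.npy",d)
    print(d.min(),d.max())
E
```

```text
pics
{'t': 0.0, 'joints': array([-1.26185745e+00,  2.64736532e-01,  1.60537976e+00, -1.71939373e-05,
        1.27367503e+00, -3.68792511e-02]), 'qvel': array([-0.00128913,  0.00082763, -0.00089993,  0.00148229,  0.00274846,
       -0.00110152]), 'tau': array([ 2.23402429e-03, -5.15103328e+01, -3.67314863e+01,  2.11807774e-04,
        1.30324109e-02,  7.81906124e-06]), 'tcp_pos': array([ 0.22858783, -0.63434558,  0.2299701 ]), 'orientation': array([-6.58203053e-04,  8.18220513e-01, -5.74903456e-01, -8.80549656e-04]), 'force': array([0.02383402, 0.0131893 , 0.37977745]), 'moment': array([0.03357657, 0.02703484, 0.0495705 ]), 'opening': 0.0850879468533159}
scene {'intrinsics': array([[434.06433324,   0.        , 278.7506965 ],
       [  0.        , 434.06433324, 207.99663583],
       [  0.        ,   0.        ,   1.        ]]), 'k1': -0.048723538288415795, 'T': array([[-0.497201  ,  0.42941092, -0.75392136, -0.39919366],
       [-0.86729443, -0.27033654,  0.41799346,  0.58007776],
       [-0.02432153,  0.86169857,  0.5068373 ,  0.67035369],
       [ 0.        ,  0.        ,  0.        
[... 364 characters left out ...]
2, -6.19963938e-04,
         8.82416715e-02],
       [ 6.52262043e-03,  2.07117008e-01,  9.78294434e-01,
         1.29291572e+00],
       [ 0.00000000e+00,  0.00000000e+00,  0.00000000e+00,
         1.00000000e+00]])}
0.0 3.1779635
wrist {'intrinsics': array([[311.51322675,   0.        , 276.75353712],
       [  0.        , 311.51322675, 209.0934516 ],
       [  0.        ,   0.        ,   1.        ]]), 'k1': -0.04736007302091473, 'T': array([[ 0.33962494,  0.89631727,  0.28507937,  0.3004896 ],
       [-0.94055735,  0.32448612,  0.10030266, -0.60956298],
       [-0.00260129, -0.30219878,  0.95324138,  0.3729063 ],
       [ 0.        ,  0.        ,  0.        ,  1.        ]])}
0.0 1.7191111
```

View pics/scene0.png

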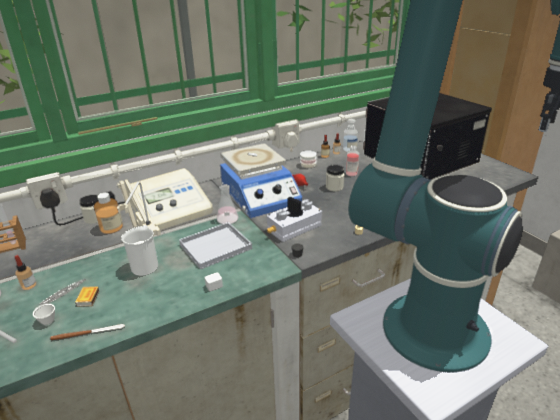

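View pics/top0.png

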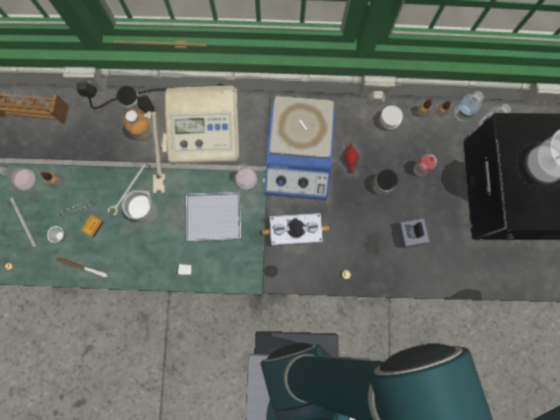

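View pics/wrist0.png

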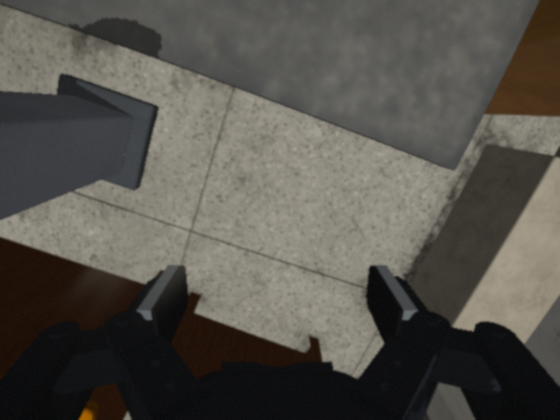

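The top view shows the tray at about px (213,217), the block at (296,229) and the key stand at (415,232). The bystanders are around them. I'll zoom in and measure.

```bash
cat > h.py <<'E'
from workcell import arm
import cv2,numpy as np
from scipy.spatial.transform import Rotation as R
def rays(P,uv):
    K=P["intrinsics"];k=P["k1"]
    uv=np.atleast_2d(np.array(uv,float))
    s=cv2.undistortPoints(uv.reshape(-1,1,2),K,np.array([k,0,0,0,0.])).reshape(-1,2)
    d=np.c_[s[:,0],-s[:,1],-np.ones(len(s))]@P["T"][:3,:3].T
    return P["T"][:3,3],d
def on_plane(P,uv,z):
    o,d=rays(P,uv); t=(z-o[2])/d[:,2]; return o+d*t[:,None]
def proj(P,X):
    X=np.atleast_2d(X);T=P["T"];c=(X-T[:3,3])@T[:3,:3]
    s=np.c_[c[:,0]/-c[:,2],-c[:,1]/-c[:,2]];r=(s**2).sum(1,keepdims=True);s=s*(1+P["k1"]*r)
    K=P["intrinsics"];return s*[K[0,0],K[1,1]]+[K[0,2],K[1,2]]
def cloud(P,d):
    v,u=np.mgrid[:d.shape[0],:d.shape[1]]
    o,r=rays(P,np.c_[u.ravel(),v.ravel()])
    return (o+r*d.ravel()[:,None]).reshape(*d.shape,3)
def snap(n,tag):
    o=arm.get_obs();P=arm.camera_params(n);im,d=arm.grab_frame(n)
    cv2.imwrite(f"pics/{n}{tag}.png",im[:,:,::-1]);np.save(f"pics/{n}{tag}.npy",d)
    np.savez(f"pics/{n}{tag}_P.npz",**P)
    return o,P,im,d
def tool():
    o=arm.get_obs();q=o["orientation"];return o["tcp_pos"],R.from_quat([q[1],q[2],q[3],q[0]]),o
def goto(pos,yaw,tilt_down=True):
    "print travel/rot from current tool to tcp pos pointing down with tool x at world yaw"
    p,r,o=tool()
    x=np.array([np.cos(yaw),np.sin(yaw),0]);z=np.array([0,0,-1.]);y=np.cross(z,x)
    Rt=R.from_matrix(np.c_[x,y,z])
    print("now",p.round(4),"yaw",np.degrees(np.arctan2(*r.as_matrix()[[1,0],0])).round(2),"tilt",np.degrees(np.arccos(-r.as_matrix()[2,2])).round(2),"F",o["force"].round(1),"M",o["moment"].round(2),"op",round(o["opening"],4),"t",round(o["t"],2),"j",o["joints"].round(3))
    print("travel",r.inv().apply(np.array(pos)-p).round(4),"rot",(r.inv()*Rt).as_rotvec().round(4))
E
python3 - <<'E'
from h import *
P=arm.camera_params("top");im=cv2.imread("pics/top0.png");d=np.load("pics/top0.npy")
C=cloud(P,d)
for n,(u,v) in dict(block=(296,229),stand=(415,232),tray=(213,217),bung=(270,271),weight=(346,274),eraser=(184,269),jar=(385,181),flask=(246,178),beaker=(137,206),bottle=(426,163)).items(): print(n,C[v,u].round(3))
c=cv2.resize(im[180:290,170:450],None,fx=2.8,fy=2.8,interpolation=cv2.INTER_CUBIC);cv2.imwrite("pics/c1.png",c)
E
```

```text
block [0.471 0.045 0.094]
stand [ 0.476 -0.265  0.079]
tray [0.512 0.271 0.003]
bung [0.367 0.108 0.028]
weight [ 0.366 -0.093  0.028]
eraser [0.364 0.336 0.029]
jar [ 0.612 -0.19   0.073]
flask [0.609 0.181 0.067]
beaker [0.524 0.467 0.06 ]
bottle [ 0.662 -0.297  0.088]
```

View pics/c1.png

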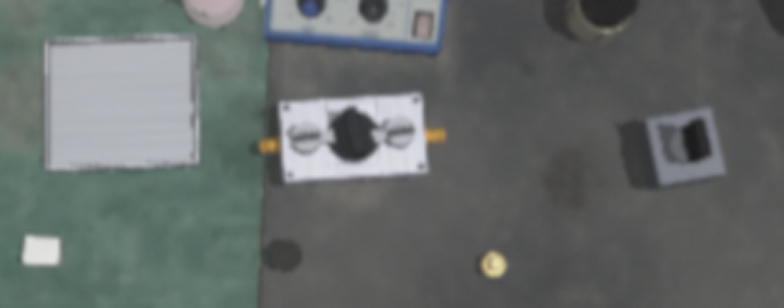

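The crop shows the stand and the key handle at right. The handle's long side runs roughly along world x. The keeper slots lie roughly along block y. I'll move the wrist camera over the stand.

Run:
```python
from h import *
goto([0.465,-0.262,0.25],np.radians(-90))
```

```text
now [ 0.2286 -0.6345  0.2302] yaw -70.19 tilt 0.1 F [ 0.7 -0.7 -0.5] M [-0.02  0.03 -0.02] op 0.0857 t 0.15 j [-1.262  0.265  1.605  0.     1.274 -0.037]
travel [-0.2704 -0.3486 -0.0193] rot [2.000e-04 1.800e-03 3.458e-01]
```

Run:
```python
from h import *
P=arm.camera_params("top");d=np.load("pics/top0.npy");C=cloud(P,d)
for uv in [(475,230),(490,180),(482,232),(520,225),(470,240),(460,200),(300,185),(300,120),(200,130)]: print(uv,C[uv[1],uv[0]].round(3))
```

```text
(475, 230) [ 0.493 -0.438  0.046]
(490, 180) [ 0.599 -0.432  0.166]
(482, 232) [ 0.48  -0.436  0.093]
(520, 225) [ 0.478 -0.474  0.217]
(470, 240) [ 0.472 -0.442 -0.001]
(460, 200) [ 0.585 -0.42  -0.002]
(300, 185) [0.592 0.037 0.077]
(300, 120) [0.752 0.043 0.133]
(200, 130) [0.741 0.314 0.065]
```

```bash
python3 -m pendant '{"travel":[[-0.05,-0.036,-0.02],[-0.1,-0.073,-0.02],[-0.15,-0.11,-0.02],[-0.2,-0.15,-0.02],[-0.22,-0.21,-0.02],[-0.24,-0.26,-0.02],[-0.255,-0.31,-0.02],[-0.27,-0.349,-0.02]],"delta_rot":[[0,0,0],[0,0,0.05],[0,0,0.1],[0,0,0.15],[0,0,0.2],[0,0,0.25],[0,0,0.3],[0,0,0.346]],"gripper":[-1,-1,-1,-1,-1,-1,-1,-1]}'
python3 - <<'E'
from h import *
snap("wrist","1");goto([0.465,-0.262,0.25],np.radians(-90))
E
```

```text
t: 1.15
tcp_pos: [0.4668, -0.2606, 0.2506]
orientation: [0.0, -0.707, 0.707, 0.001]
force: [-0.3, 0.1, -0.3]
opening: 0.0854
now [ 0.4698 -0.2577  0.2506] yaw -90.03 tilt 0.31 F [3.4 1.8 1.4] M [ 0.12 -0.11  0.1 ] op 0.0856 t 1.2 j [-0.552 -0.012  1.877  0.006  1.277  1.018]
travel [0.0043 0.0048 0.0005] rot [-0.0026  0.0047 -0.0006]
```

View pics/wrist1.png

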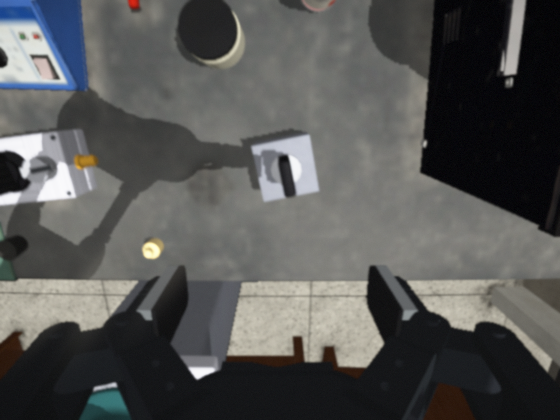

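The wrist view shows the stand at px (285,167) with the black handle on top at (287,175), tilted a few degrees. The arm was still settling, so I'll re-shoot and measure.

Run:
```python
from h import *
o,P,im,d=snap("wrist","2");C=cloud(P,d)
cv2.imwrite("pics/c2.png",cv2.resize(im[110:225,225:345,::-1],None,fx=5,fy=5,interpolation=cv2.INTER_CUBIC))
np.set_printoptions(suppress=True)
m=(C[...,2]>0.06)&(C[...,2]<0.125)&(np.hypot(C[...,0]-.465,C[...,1]+.262)<0.05)&(d>0)
print(m.sum())
g=im.max(2)
for lo,hi in((0.06,0.085),(0.085,0.095),(0.095,0.125)):
    q=C[(C[...,2]>lo)&(C[...,2]<hi)&m];print(lo,len(q),q.mean(0).round(4) if len(q) else'')
q=C[(C[...,2]>0.095)&m]
print("z",np.percentile(q[:,2],[5,50,95]),cv2.minAreaRect((q[:,:2]*1000).astype(np.float32)))
# colour: black handle px top via dark mask
mk=((g<60)).astype(np.uint8);mk[:110]=0;mk[225:]=0;mk[:,:225]=0;mk[:,345:]=0
for c in cv2.findContours(mk,0,2)[0]:
    if cv2.contourArea(c)>30:
        print(cv2.contourArea(c),cv2.minAreaRect(c)); X=on_plane(P,c[:,0],0.106); print(cv2.minAreaRect((X[:,:2]*1000).astype(np.float32)))
# stand top
s=(abs(C[...,2]-.05)<.006)&(np.hypot(C[...,0]-.465,C[...,1]+.262)<0.06)
print("stand",cv2.minAreaRect((C[s][:,:2]*1000).astype(np.float32)),C[s].mean(0))
print(o["tcp_pos"])
```

```text
524
0.06 32 [ 0.4975 -0.2682  0.0751]
0.085 22 [ 0.4976 -0.2684  0.0904]
0.095 470 [ 0.4816 -0.2711  0.1057]
z [0.10349825 0.10597564 0.10730769] ((480.5109558105469, -271.3851318359375), (35.714569091796875, 11.947550773620605), 11.608933448791504)
349.0 ((290.279541015625, 179.9417724609375), (41.198760986328125, 9.87138557434082), 78.2317123413086)
((483.7950439453125, -270.8277893066406), (39.57643127441406, 9.209259986877441), 12.510784149169922)
stand ((480.2051086425781, -271.4213562011719), (64.37161254882812, 64.14315795898438), 11.445047378540039) [ 0.48324141 -0.27083977  0.0505969 ]
[ 0.46983536 -0.2576748   0.25057906]
```

View pics/c2.png

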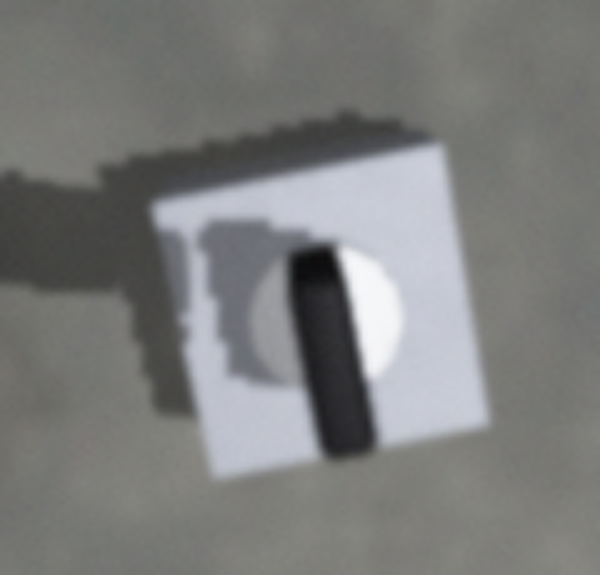

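Run:
```python
from h import *
goto([0.4805,-0.2714,0.14],np.radians(11.6-90))
```

```text
now [ 0.4678 -0.2595  0.2504] yaw -89.79 tilt 0.17 F [ 0.1 -1.   0.5] M [-0.01 -0.01 -0.02] op 0.0853 t 1.25 j [-0.555 -0.013  1.878  0.003  1.278  1.012]
travel [ 0.0123 -0.0126  0.1104] rot [-0.0005  0.003  -0.1989]
```

```bash
python3 -m pendant '{"travel":[[0.006,-0.006,0.05],[0.0125,-0.0125,0.1],[0.0125,-0.0125,0.11],[0.0125,-0.0125,0.11],[0.0125,-0.0125,0.11]],"delta_rot":[[0,0.001,-0.1],[0,0.003,-0.2],[0,0.003,-0.2],[0,0.003,-0.2],[0,0.003,-0.2]],"gripper":[-0.3,-0.3,-0.3,-0.3,-0.3]}'
python3 - <<'E'
from h import *
goto([0.4805,-0.2714,0.066],np.radians(11.6-90))
o,P,im,d=snap("wrist","3")
C=cloud(P,d);m=(abs(C[...,2]-.106)<.005)&(np.hypot(C[...,0]-.48,C[...,1]+.271)<0.04)
print(cv2.minAreaRect((C[m][:,:2]*1000).astype(np.float32)))
E
```

```text
t: 1.88
tcp_pos: [0.4815, -0.2727, 0.1429]
orientation: [-0.0, 0.775, -0.632, 0.002]
force: [0.9, 0.4, 0.3]
opening: 0.0553
now [ 0.4815 -0.2727  0.1429] yaw -78.41 tilt 0.24 F [0.9 0.4 0.3] M [-0.01  0.    0.  ] op 0.0553 t 1.88 j [-0.56   0.105  1.961  0.     1.071  0.808]
travel [-0.0017  0.0009  0.0769] rot [-0.0032 -0.0027 -0.0001]
((480.6056823730469, -271.2801208496094), (36.11448287963867, 11.59203052520752), 11.910713195800781)
```

View pics/wrist3.png

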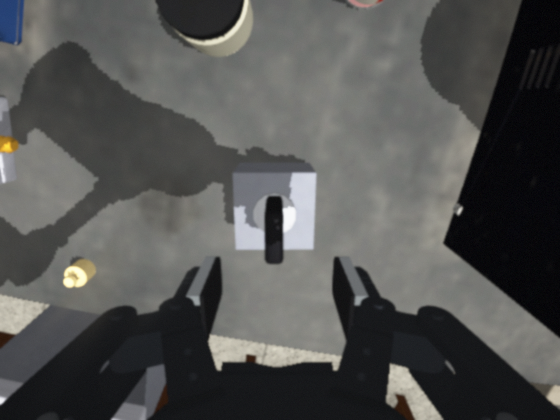

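The handle at px (274,228) is aligned between the fingers, so I'll descend and grip.

```bash
python3 -m pendant '{"travel":[[-0.0015,0.001,0.03],[-0.0015,0.001,0.06],[-0.0015,0.001,0.077],[-0.0015,0.001,0.077],[-0.0015,0.001,0.077]],"delta_rot":[[-0.001,-0.001,0],[-0.003,-0.003,0],[-0.003,-0.003,0],[-0.003,-0.003,0],[-0.003,-0.003,0]],"gripper":[-0.3,-0.3,-0.3,-0.3,-0.3]}' 70
python3 -m pendant '{"travel":[[0,0,0],[0,0,0],[0,0,0],[0,0,0]],"delta_rot":[[0,0,0],[0,0,0],[0,0,0],[0,0,0]],"gripper":[1,1,1,1]}'
python3 - <<'E'
from h import *
goto([0.4805,-0.2714,0.066],np.radians(11.6-90))
E
```

```text
t: 2.55
tcp_pos: [0.4817, -0.2722, 0.0675]
orientation: [-0.0, 0.775, -0.632, 0.001]
force: [0.0, -0.2, 0.7]
opening: 0.0556
t: 3.05
tcp_pos: [0.4824, -0.2726, 0.0684]
orientation: [-0.0, 0.775, -0.632, 0.002]
force: [0.8, 1.1, 4.8]
opening: 0.0111
now [ 0.4824 -0.2726  0.0684] yaw -78.4 tilt 0.25 F [0.8 1.1 4.8] M [ 0.12  0.12 -0.02] op 0.0111 t 3.05 j [-5.600e-01  1.920e-01  2.016e+00  1.000e-03  9.290e-01  8.080e-01]
travel [-0.0016  0.0016  0.0024] rot [-0.0035 -0.0027  0.0001]
```

```bash
python3 -m pendant '{"travel":[[0,0,-0.03],[0,0,-0.08],[0,0,-0.13],[0,0,-0.15],[0,0,-0.15]],"delta_rot":[[0,0,0],[0,0,0],[0,0,0],[0,0,0],[0,0,0]],"gripper":[1,1,1,1,1]}'
python3 - <<'E'
from h import *
P=arm.camera_params("top");d=np.load("pics/top0.npy");C=cloud(P,d)
m=(abs(C[...,2]-.05)<.005)&(abs(C[...,0]-.465)<0.06)&(abs(C[...,1]-.045)<.1)
print("block",cv2.minAreaRect((C[m][:,:2]*1000).astype(np.float32)))
m=(C[...,2]<.025)&(C[...,2]>.012)&(abs(C[...,0]-.5)<0.1)&(abs(C[...,1]-.271)<.1)
print("tray",cv2.minAreaRect((C[m][:,:2]*1000).astype(np.float32)))
goto([0.465,-0.04,0.24],0)
E
```

```text
t: 3.68
tcp_pos: [0.4824, -0.2727, 0.2193]
orientation: [-0.001, 0.775, -0.632, 0.003]
force: [0.6, -0.4, -0.7]
opening: 0.0112
block ((478.8121643066406, 43.764217376708984), (76.78894805908203, 135.76795959472656), 5.743185997009277)
tray ((521.2987060546875, 255.7376708984375), (149.10784912109375, 177.82730102539062), 4.189582347869873)
now [ 0.4824 -0.2727  0.2193] yaw -78.4 tilt 0.39 F [ 0.6 -0.4 -0.7] M [-0.01 -0.01 -0.  ] op 0.0112 t 3.67 j [-0.56   0.039  1.883  0.     1.212  0.808]
travel [-0.2313 -0.0299 -0.0215] rot [-0.0014 -0.0072 -1.3683]
```

```bash
python3 -m pendant '{"travel":[[-0.03,-0.004,-0.02],[-0.06,-0.008,-0.021],[-0.09,-0.012,-0.021],[-0.12,-0.016,-0.021],[-0.15,-0.02,-0.021],[-0.18,-0.024,-0.021],[-0.21,-0.027,-0.021],[-0.231,-0.03,-0.021]],"delta_rot":[[0,0,-0.17],[0,0,-0.34],[0,-0.003,-0.51],[0,-0.005,-0.68],[0,-0.007,-0.85],[0,-0.007,-1.02],[0,-0.007,-1.19],[-0.001,-0.007,-1.368]],"gripper":[1,1,1,1,1,1,1,1]}'
python3 -m pendant '{"travel":[[0,0,0],[0,0,0],[0,0,0]],"delta_rot":[[0,0,0],[0,0,0],[0,0,0]],"gripper":[1,1,1]}'
python3 - <<'E'
from h import *
goto([0.465,-0.04,0.24],0)
o,P,im,d=snap("wrist","4")
C=cloud(P,d)
m=(abs(C[...,2]-.05)<.004)&(abs(C[...,0]-.478)<0.06)&(abs(C[...,1]-.043)<.1)
print("block",cv2.minAreaRect((C[m][:,:2]*1000).astype(np.float32)))
goto([0.465,-0.04,0.24],0)
E
```

```text
t: 4.68
tcp_pos: [0.463, -0.0389, 0.2358]
orientation: [-0.001, 1.0, 0.003, -0.003]
force: [0.0, 0.8, -0.6]
opening: 0.0112
t: 5.05
tcp_pos: [0.4627, -0.0396, 0.2349]
orientation: [-0.0, 1.0, 0.002, -0.004]
force: [-0.2, -0.0, -0.9]
opening: 0.0111
now [ 0.4627 -0.0396  0.2349] yaw 0.23 tilt 0.41 F [-0.2 -0.  -0.9] M [-0.02  0.02  0.02] op 0.0111 t 5.05 j [-0.139 -0.141  2.026 -0.     1.264 -0.143]
travel [ 0.0023  0.0004 -0.0051] rot [-0.001   0.0071  0.004 ]
block ((478.8243408203125, 44.67628479003906), (76.72113037109375, 137.02642822265625), 5.388674259185791)
now [ 0.4629 -0.0396  0.2353] yaw 0.24 tilt 0.37 F [-0.7 -0.3 -1.6] M [ 0.04 -0.02 -0.  ] op 0.0113 t 5.1 j [-0.139 -0.141  2.025  0.     1.264 -0.143]
travel [ 0.0021  0.0004 -0.0047] rot [-0.001   0.0064  0.0042]
```

View pics/wrist4.png

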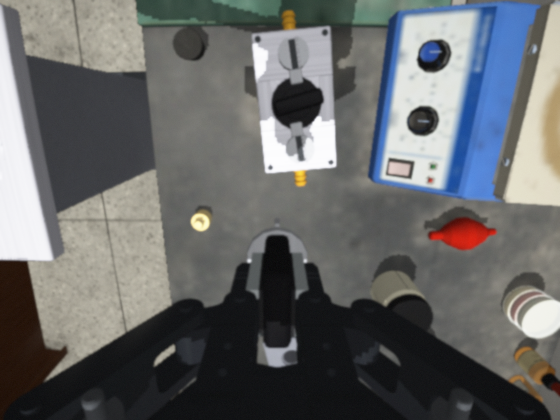

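The block and both keepers show at px (295,90), with screws at about (293,55) and (300,148). I'll zoom in to measure the wing and slot directions.

Run:
```python
from h import *
im=cv2.imread("pics/wrist4.png");d=np.load("pics/wrist4.npy");P=dict(np.load("pics/wrist4_P.npz"))
C=cloud(P,d)
psi=np.radians(5.5);c=np.array([.4788,.0445])
for n,s in(("a",1),("b",-1)):
    k=c+s*.044*np.array([-np.sin(psi),np.cos(psi)])
    r=np.hypot(C[...,0]-k[0],C[...,1]-k[1])
    m=(C[...,2]>.063)&(C[...,2]<.073)&(r<.02)
    q=C[m];print(n,k,m.sum(),np.percentile(q[:,2],[5,50,95]) if m.any() else'',cv2.minEnclosingCircle((q[:,:2]*1000).astype(np.float32)) if m.any() else '')
    # rectified top-down patch at z=0.069
    for z,t in((.069,"s"),):
        N=400;g=np.linspace(-.04,.04,N)
        X=np.stack([k[0]+0*g[None,:]-g[:,None],k[1]-g[None,:]+0*g[:,None],np.full((N,N),z)],-1) # up=+x,right=-y
        uv=proj(P,X.reshape(-1,3)).astype(np.float32).reshape(N,N,2)
        w=cv2.remap(im,uv[...,0],uv[...,1],cv2.INTER_CUBIC)
        cv2.imwrite(f"pics/rk_{n}.png",w)
a=cv2.imread("pics/rk_a.png");b=cv2.imread("pics/rk_b.png");cv2.imwrite("pics/rk.png",np.hstack([a,b]))
```

```text
a [0.47458279 0.08829743] 624 [0.06440657 0.06865619 0.07008663] ((474.6839904785156, 88.36602020263672), 14.338578224182129)
b [0.48301721 0.00070257] 490 [0.06466267 0.06864263 0.07008265] ((482.97802734375, 0.6374700665473938), 14.239776611328125)
```

View pics/rk.png

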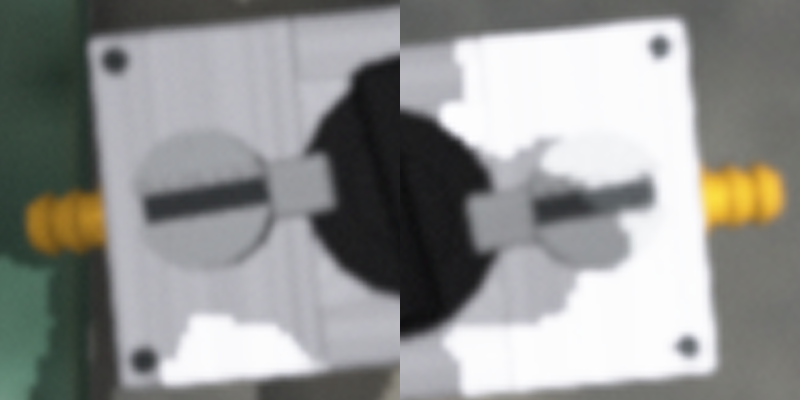

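Run:
```python
from h import *
goto([0.4827,0.0022,0.15],np.radians(9.7))
```

```text
now [ 0.4629 -0.0396  0.2353] yaw 0.24 tilt 0.37 F [-0.7 -0.3 -1.6] M [ 0.04 -0.02 -0.  ] op 0.0113 t 5.1 j [-0.139 -0.141  2.025  0.     1.264 -0.143]
travel [ 0.0206 -0.0416  0.0852] rot [-0.0015  0.0063 -0.1651]
```

```bash
python3 -m pendant '{"travel":[[0.01,-0.02,0.02],[0.02,-0.04,0.06],[0.0205,-0.0415,0.084],[0.0205,-0.0415,0.085],[0.0205,-0.0415,0.085],[0.0205,-0.0415,0.085]],"delta_rot":[[0,0.003,-0.08],[-0.001,0.006,-0.165],[-0.001,0.006,-0.165],[-0.001,0.006,-0.165],[-0.001,0.006,-0.165],[-0.001,0.006,-0.165]],"gripper":[1,1,1,1,1,1]}'
python3 - <<'E'
from h import *
goto([0.4827,0.0022,0.125],np.radians(9.7))
for n in("wrist","scene","top"): snap(n,"5")
im=cv2.imread("pics/scene5.png")
P=arm.camera_params("scene")
uv=proj(P,[.483,.0006,.08])[0];print(uv)
u,v=uv.astype(int)
cv2.imwrite("pics/c5.png",cv2.resize(im[v-60:v+60,u-80:u+80],None,fx=5,fy=5,interpolation=cv2.INTER_CUBIC))
E
```

```text
t: 5.85
tcp_pos: [0.484, 0.0016, 0.1519]
orientation: [-0.0, 0.996, 0.084, 0.001]
force: [-0.4, 0.8, -1.3]
opening: 0.0111
now [0.484  0.0016 0.1519] yaw 9.64 tilt 0.16 F [-0.4  0.8 -1.3] M [ 0.01 -0.04 -0.  ] op 0.0111 t 5.85 j [-0.048 -0.036  2.089  0.     1.086 -0.217]
travel [-0.0012 -0.0008  0.0269] rot [ 0.0002 -0.0027 -0.001 ]
[306.9165936  198.36780326]
```

View pics/c5.png

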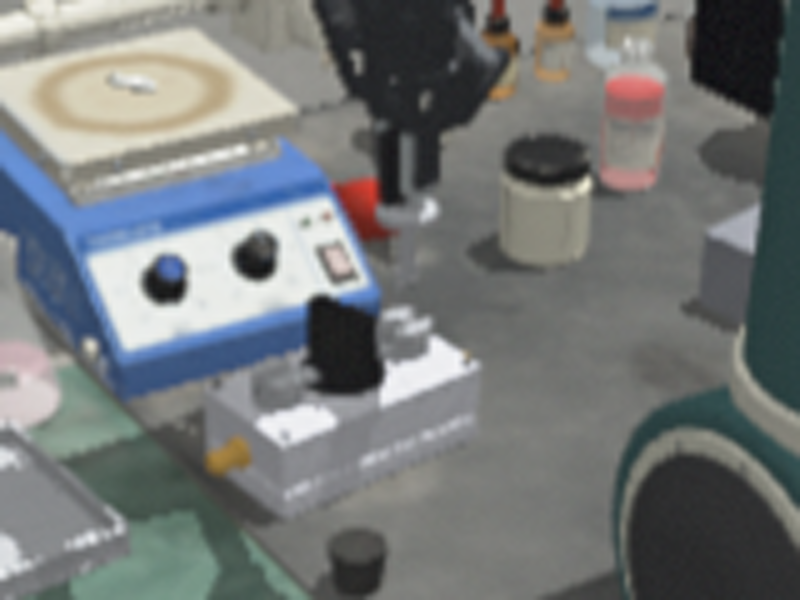

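View pics/wrist5.png

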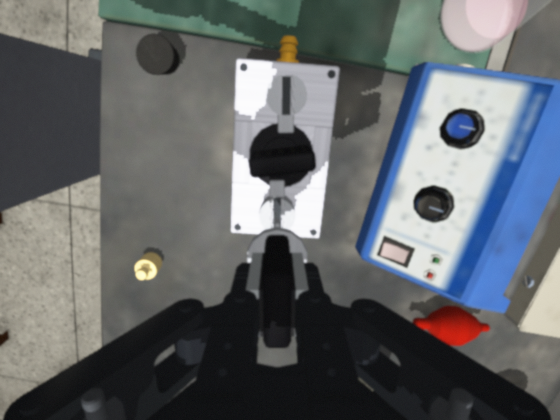

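The key hangs upright over keeper_b, with the blade line at px (277,240) and the slot at (278,205). I'll lower it.

```bash
python3 -m pendant '{"travel":[[-0.0012,-0.0008,0.01],[-0.0012,-0.0008,0.018],[-0.0012,-0.0008,0.024],[-0.0012,-0.0008,0.029],[-0.0012,-0.0008,0.032],[-0.0012,-0.0008,0.032],[-0.0012,-0.0008,0.032]],"delta_rot":[[0,-0.002,0],[0,-0.002,0],[0,-0.002,0],[0,-0.002,0],[0,-0.002,0],[0,-0.002,0],[0,-0.002,0]],"gripper":[1,1,1,1,1,1,1]}'
python3 - <<'E'
from h import *
goto([0.4827,0.0022,0.121],np.radians(9.7))
E
```

```text
t: 6.88
tcp_pos: [0.4829, 0.0025, 0.1202]
orientation: [0.0, 0.996, 0.084, 0.001]
force: [-0.3, -0.2, 6.1]
opening: 0.0109
now [0.4829 0.0025 0.1202] yaw 9.67 tilt 0.06 F [-0.3 -0.2  6.1] M [0.06 0.22 0.02] op 0.0109 t 6.88 j [-4.700e-02 -2.000e-03  2.120e+00  0.000e+00  1.022e+00 -2.150e-01]
travel [-0.0002  0.0002 -0.0008] rot [ 0.0001 -0.0011 -0.0006]
```

The blade bottomed on the slot floor at TCP z 0.120, as predicted. Next I turn counter-clockwise.

```bash
python3 -m pendant '{"travel":[[-0.0003,0,0],[-0.0006,0.0001,0],[-0.0009,0.0002,0],[-0.0011,0.0004,0],[-0.0013,0.0006,0],[-0.0015,0.0009,0],[-0.0017,0.0011,0],[-0.0018,0.0014,0]],"delta_rot":[[0,0,-0.17],[0,0,-0.34],[0,0,-0.51],[0,0,-0.68],[0,0,-0.85],[0,0,-1.02],[0,0,-1.19],[0,0,-1.36]],"gripper":[1,1,1,1,1,1,1,1]}'
python3 - <<'E'
from h import *
goto([0.4827,0.0022,0.121],np.radians(9.7+103))
E
```

```text
t: 7.88
tcp_pos: [0.4824, 0.0016, 0.1204]
orientation: [0.001, 0.72, 0.694, 0.002]
force: [2.1, 2.8, -1.8]
opening: 0.0116
now [0.4824 0.0016 0.1204] yaw 87.87 tilt 0.23 F [ 2.1  2.8 -1.8] M [ 0.68 -0.53 -0.04] op 0.0116 t 7.88 j [-5.000e-02 -5.000e-03  2.122e+00  2.000e-03  1.020e+00 -1.584e+00]
travel [ 0.0006  0.0003 -0.0006] rot [ 0.0038 -0.0011 -0.4334]
```

```bash
python3 -m pendant '{"travel":[[0,0,0],[0,0,0],[0,0,0],[0,0,0]],"delta_rot":[[0,0,-0.1],[0,0,-0.2],[0,0,-0.3],[0,0,-0.3]],"gripper":[1,1,1,1]}'
python3 - <<'E'
from h import *
goto([0.4827,0.0022,0.121],np.radians(9.7+103))
E
```

```text
t: 8.38
tcp_pos: [0.4825, 0.0015, 0.1204]
orientation: [0.001, 0.609, 0.793, 0.002]
force: [0.3, -0.3, 1.0]
opening: 0.0113
now [0.4825 0.0015 0.1204] yaw 104.99 tilt 0.25 F [ 0.3 -0.3  1. ] M [-0.09 -0.13 -0.08] op 0.0113 t 8.38 j [-5.000e-02 -5.000e-03  2.122e+00  2.000e-03  1.020e+00 -1.883e+00]
travel [ 0.0006  0.0003 -0.0006] rot [ 0.0043 -0.0003 -0.1346]
```

```bash
python3 -m pendant '{"travel":[[0,0,0],[0,0,0],[0,0,0],[0,0,0]],"delta_rot":[[0,0,-0.06],[0,0,-0.12],[0,0,-0.18],[0,0,-0.18]],"gripper":[1,1,1,1]}'
python3 - <<'E'
from h import *
goto([0.4827,0.0022,0.121],np.radians(9.7+103))
snap("wrist","6")
E
```

```text
t: 8.88
tcp_pos: [0.4826, 0.0014, 0.1204]
orientation: [0.001, 0.536, 0.844, 0.002]
force: [0.7, -0.7, 1.5]
opening: 0.011
now [0.4826 0.0014 0.1204] yaw 115.15 tilt 0.25 F [ 0.7 -0.7  1.5] M [-0.11 -0.   -0.27] op 0.011 t 8.88 j [-5.000e-02 -5.000e-03  2.122e+00  2.000e-03  1.020e+00 -2.061e+00]
travel [ 0.0007  0.0004 -0.0006] rot [0.0044 0.0002 0.0428]
```

View pics/wrist6.png

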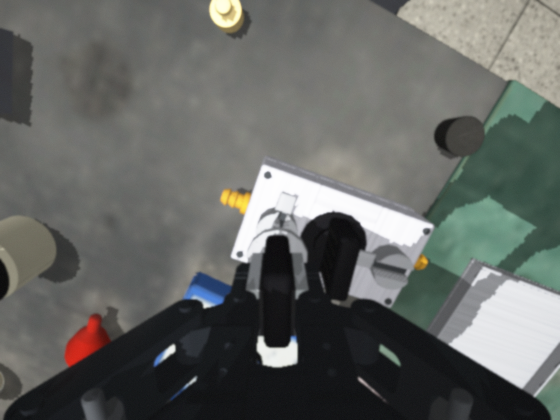

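Keeper_b has hit its stop: moment about z is -0.27 N m and the wing at px (283,205) is turned aside, square to the block. I'll relax the turn, lift and go to keeper_a.

```bash
python3 -m pendant '{"travel":[[0,0,0],[0,0,-0.01],[0,0,-0.035],[0,0,-0.045],[0,0,-0.045]],"delta_rot":[[0,0,0.12],[0,0,0.12],[0,0,0.12],[0,0,0.12],[0,0,0.12]],"gripper":[1,1,1,1,1]}'
python3 - <<'E'
from h import *
goto([0.4744,0.0900,0.155],np.radians(9.7))
E
```

```text
t: 9.55
tcp_pos: [0.483, 0.0014, 0.1663]
orientation: [0.002, 0.586, 0.811, 0.002]
force: [0.2, -0.7, -0.9]
opening: 0.0115
now [0.483  0.0014 0.1663] yaw 108.31 tilt 0.36 F [ 0.2 -0.7 -0.9] M [ 0.02 -0.01  0.05] op 0.0115 t 9.55 j [-5.000e-02 -5.500e-02  2.079e+00  2.000e-03  1.112e+00 -1.941e+00]
travel [0.0869 0.0196 0.0114] rot [ 0.005 -0.005  1.721]
```

```bash
python3 -m pendant '{"travel":[[0.01,0.002,0],[0.022,0.005,0],[0.034,0.008,0],[0.046,0.011,0],[0.058,0.013,0],[0.07,0.016,0],[0.08,0.018,0],[0.087,0.0195,0]],"delta_rot":[[0,0,0.17],[0,0,0.34],[0,0,0.51],[0,0,0.68],[0,0,0.85],[0,0,1.02],[0,0,1.19],[0,0,1.36]],"gripper":[1,1,1,1,1,1,1,1]}'
python3 - <<'E'
from h import *
goto([0.4744,0.0900,0.15],np.radians(9.7))
E
```

```text
t: 10.55
tcp_pos: [0.4733, 0.0904, 0.1652]
orientation: [-0.0, 0.966, 0.26, 0.002]
force: [-0.1, 0.3, -0.7]
opening: 0.0113
now [0.4733 0.0904 0.1652] yaw 30.12 tilt 0.24 F [-0.1  0.3 -0.7] M [-0.03  0.   -0.  ] op 0.0113 t 10.55 j [ 1.370e-01 -5.500e-02  2.081e+00  1.000e-03  1.111e+00 -3.890e-01]
travel [0.0007 0.0009 0.0152] rot [ 2.000e-04 -4.200e-03  3.563e-01]
```

```bash
python3 -m pendant '{"travel":[[0,0.001,0.007],[0.0007,0.001,0.014],[0.0007,0.001,0.015],[0.0007,0.001,0.015],[0.0007,0.001,0.015]],"delta_rot":[[0,-0.002,0.18],[0,-0.004,0.356],[0,-0.004,0.356],[0,-0.004,0.356],[0,-0.004,0.356]],"gripper":[1,1,1,1,1]}'
python3 - <<'E'
from h import *
goto([0.4744,0.0900,0.12],np.radians(9.7))
snap("wrist","7")
snap("scene","7")
im=cv2.imread("pics/scene7.png")
cv2.imwrite("pics/c7.png",cv2.resize(im[140:260,230:390],None,fx=5,fy=5,interpolation=cv2.INTER_CUBIC))
goto([0.4744,0.0900,0.12],np.radians(9.7))
E
```

```text
t: 11.18
tcp_pos: [0.4745, 0.0899, 0.1503]
orientation: [0.0, 0.996, 0.085, 0.0]
force: [-0.4, -0.4, -1.4]
opening: 0.0109
now [0.4745 0.0899 0.1503] yaw 9.81 tilt 0.02 F [-0.4 -0.4 -1.4] M [-0.05  0.03 -0.01] op 0.0109 t 11.18 j [ 0.136 -0.035  2.091 -0.     1.085 -0.035]
travel [-0.0001 -0.0001  0.0303] rot [ 0.0002 -0.0004  0.0019]
now [0.4746 0.0899 0.1504] yaw 9.77 tilt 0.04 F [ 0.3 -0.1 -1.2] M [ 0.02 -0.01 -0.03] op 0.0112 t 11.28 j [ 0.136 -0.035  2.091 -0.     1.085 -0.035]
travel [-0.0002 -0.0001  0.0304] rot [ 0.0002 -0.0007  0.0012]
```

View pics/wrist7.png

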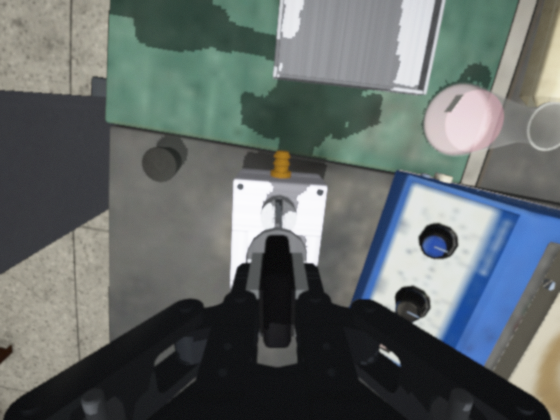

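View pics/c7.png

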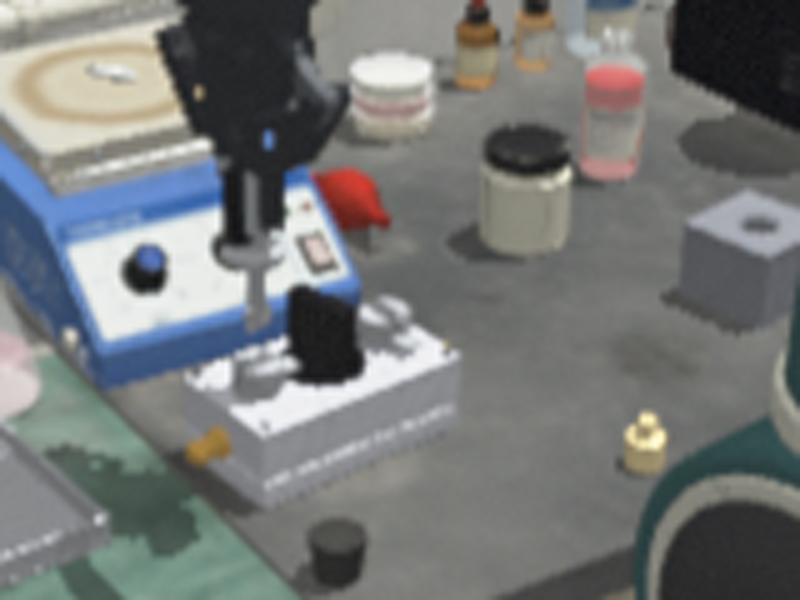

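The key is above keeper_a with the slot at px (279,210), in line with the blade. In the scene crop, keeper_b's slot at (390,315) has been turned across. I'll lower the key.

```bash
python3 -m pendant '{"travel":[[0,0,0.01],[0,0,0.018],[0,0,0.024],[0,0,0.028],[0,0,0.031],[0,0,0.031],[0,0,0.031]],"delta_rot":[[0,0,0],[0,0,0],[0,0,0],[0,0,0],[0,0,0],[0,0,0],[0,0,0]],"gripper":[1,1,1,1,1,1,1]}'
python3 - <<'E'
from h import *
goto([0.4744,0.0900,0.12],np.radians(9.7))
E
```

```text
t: 12.15
tcp_pos: [0.4748, 0.0899, 0.1203]
orientation: [0.0, 0.996, 0.085, 0.0]
force: [-2.3, -0.3, 6.0]
opening: 0.0109
now [0.4748 0.0899 0.1203] yaw 9.78 tilt 0.05 F [-2.3 -0.3  6. ] M [-0.07  0.6  -0.04] op 0.0109 t 12.15 j [ 1.360e-01 -1.000e-03  2.119e+00 -0.000e+00  1.023e+00 -3.500e-02]
travel [-0.0004 -0.0001  0.0003] rot [ 0.0002 -0.0008  0.0013]
```

```bash
python3 -m pendant '{"travel":[[-0.0005,0,0],[-0.0008,0.0001,0],[-0.001,0.0002,0],[-0.0012,0.0004,0],[-0.0014,0.0006,0],[-0.0016,0.0008,0],[-0.0017,0.001,0],[-0.0018,0.0012,0]],"delta_rot":[[0,0,-0.17],[0,0,-0.34],[0,0,-0.51],[0,0,-0.68],[0,0,-0.85],[0,0,-1.02],[0,0,-1.19],[0,0,-1.36]],"gripper":[1,1,1,1,1,1,1,1]}'
python3 -m pendant '{"travel":[[0,0,0],[0,0,0],[0,0,0],[0,0,0]],"delta_rot":[[0,0,-0.12],[0,0,-0.24],[0,0,-0.36],[0,0,-0.36]],"gripper":[1,1,1,1]}'
python3 - <<'E'
from h import *
goto([0.4744,0.0900,0.12],np.radians(9.7+103))
E
```

```text
t: 13.15
tcp_pos: [0.4744, 0.0892, 0.1205]
orientation: [0.001, 0.719, 0.695, 0.002]
force: [1.3, 2.4, -0.9]
opening: 0.0116
t: 13.65
tcp_pos: [0.4746, 0.0891, 0.1205]
orientation: [0.001, 0.584, 0.812, 0.002]
force: [-0.1, -0.6, -0.8]
opening: 0.0111
now [0.4746 0.0891 0.1205] yaw 108.53 tilt 0.24 F [-0.1 -0.6 -0.8] M [-0.09 -0.07 -0.01] op 0.0111 t 13.65 j [ 1.330e-01 -4.000e-03  2.122e+00  1.000e-03  1.020e+00 -1.762e+00]
travel [0.0009 0.0001 0.0005] rot [ 0.0043 -0.     -0.0727]
```

```bash
python3 -m pendant '{"travel":[[0,0,0],[0,0,0],[0,0,0],[0,0,0]],"delta_rot":[[0,0,-0.05],[0,0,-0.1],[0,0,-0.13],[0,0,-0.13]],"gripper":[1,1,1,1]}'
python3 - <<'E'
from h import *
goto([0.4744,0.0900,0.12],np.radians(9.7+103))
snap("wrist","8")
E
```

```text
t: 14.15
tcp_pos: [0.4746, 0.0891, 0.1205]
orientation: [0.001, 0.531, 0.848, 0.002]
force: [-0.4, -0.9, 0.2]
opening: 0.011
now [0.4746 0.0891 0.1205] yaw 115.89 tilt 0.25 F [-0.4 -0.9  0.2] M [-0.19  0.03 -0.27] op 0.011 t 14.15 j [ 1.330e-01 -4.000e-03  2.122e+00  1.000e-03  1.020e+00 -1.890e+00]
travel [0.0009 0.0002 0.0005] rot [0.0043 0.0003 0.0557]
```

View pics/wrist8.png

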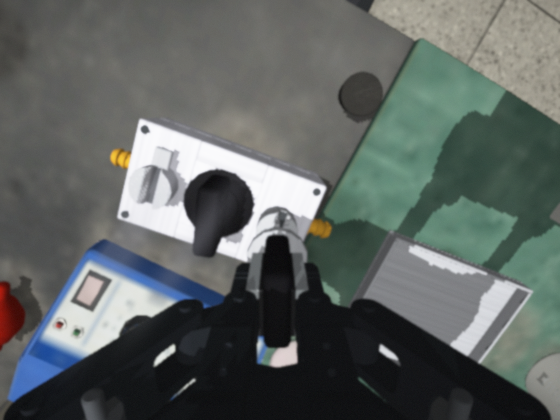

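Keeper_a also reached its stop, at the same yaw and moment as keeper_b. I'll lift the key out and return it to the stand.

```bash
python3 -m pendant '{"travel":[[0,0,0],[0,0,-0.01],[0,0,-0.04],[0,0,-0.08],[0,0,-0.08]],"delta_rot":[[0,0,0.12],[0,0,0.12],[0,0,0.12],[0,0,0.12],[0,0,0.12]],"gripper":[1,1,1,1,1]}'
python3 - <<'E'
from h import *
snap("wrist","9")
goto([0.4796,-0.2700,0.2],np.radians(30))
E
```

```text
t: 14.82
tcp_pos: [0.4773, 0.0895, 0.2052]
orientation: [0.004, 0.58, 0.815, 0.005]
force: [0.1, 0.3, -0.3]
opening: 0.0111
now [0.4758 0.0892 0.203 ] yaw 109.11 tilt 0.52 F [-0.1  0.1 -1. ] M [-0.01 -0.02  0.  ] op 0.0112 t 14.88 j [ 1.330e-01 -8.800e-02  2.039e+00  1.000e-03  1.182e+00 -1.772e+00]
travel [-0.3407 -0.1141  0.0022] rot [ 0.0081 -0.0055  1.3807]
```

View pics/wrist9.png

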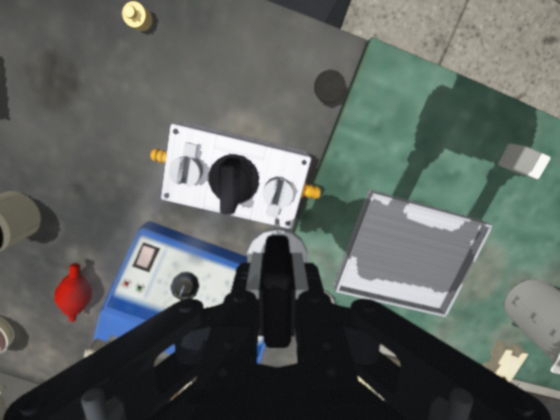

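Both wings are turned aside, a at px (277,215) and b at (191,148). Now to the stand.

```bash
python3 -m pendant '{"travel":[[-0.04,-0.014,0],[-0.085,-0.029,0],[-0.13,-0.044,0],[-0.175,-0.059,0],[-0.22,-0.074,0],[-0.265,-0.089,0],[-0.305,-0.102,0],[-0.34,-0.114,0.002]],"delta_rot":[[0,0,0.17],[0,0,0.34],[0,0,0.51],[0,0,0.68],[0,0,0.85],[0.004,-0.003,1.02],[0.006,-0.004,1.19],[0.008,-0.005,1.38]],"gripper":[1,1,1,1,1,1,1,1]}'
python3 -m pendant '{"travel":[[0,0,0],[0,0,0],[0,0,0]],"delta_rot":[[0,0,0],[0,0,0],[0,0,0]],"gripper":[1,1,1]}'
python3 - <<'E'
from h import *
goto([0.4796,-0.2700,0.14],np.radians(30))
E
```

```text
t: 15.88
tcp_pos: [0.4785, -0.2705, 0.1988]
orientation: [-0.001, 0.966, 0.258, -0.001]
force: [0.6, -0.3, -1.7]
opening: 0.0111
t: 16.25
tcp_pos: [0.4782, -0.2692, 0.1982]
orientation: [-0.002, 0.966, 0.259, -0.001]
force: [0.2, -0.8, -1.2]
opening: 0.0115
now [ 0.4782 -0.2692  0.1982] yaw 30.0 tilt 0.21 F [ 0.2 -0.8 -1.2] M [ 0.01  0.02 -0.  ] op 0.0115 t 16.25 j [-5.590e-01  5.200e-02  1.910e+00  1.000e-03  1.183e+00 -1.083e+00]
travel [0.0008 0.0016 0.0582] rot [-0.0036  0.001   0.    ]
```

```bash
python3 -m pendant '{"travel":[[0.0008,0.0015,0.03],[0.0008,0.0015,0.06],[0.0008,0.0015,0.078],[0.0008,0.0015,0.078],[0.0008,0.0015,0.078]],"delta_rot":[[-0.002,0,0],[-0.003,0.001,0],[-0.003,0.001,0],[-0.003,0.001,0],[-0.003,0.001,0]],"gripper":[1,1,1,1,1]}'
python3 - <<'E'
from h import *
goto([0.4796,-0.2700,0.069],np.radians(30))
snap("wrist","10");snap("scene","10")
im=cv2.imread("pics/scene10.png")
u,v=proj(arm.camera_params("scene"),[.48,-.27,.08])[0].astype(int);print(u,v)
cv2.imwrite("pics/c10.png",cv2.resize(im[v-60:v+60,u-80:u+80],None,fx=5,fy=5,interpolation=cv2.INTER_CUBIC))
E
```

```text
t: 16.88
tcp_pos: [0.4803, -0.2701, 0.1213]
orientation: [0.0, 0.966, 0.259, 0.001]
force: [0.5, 0.6, -0.3]
opening: 0.0112
now [ 0.4803 -0.2701  0.1213] yaw 30.04 tilt 0.08 F [ 0.5  0.6 -0.3] M [0.03 0.04 0.02] op 0.0112 t 16.88 j [-0.558  0.126  1.982  0.     1.033 -1.082]
travel [-0.0006 -0.0005  0.0523] rot [ 0.001  -0.0009  0.0006]
382 175
```

View pics/wrist10.png

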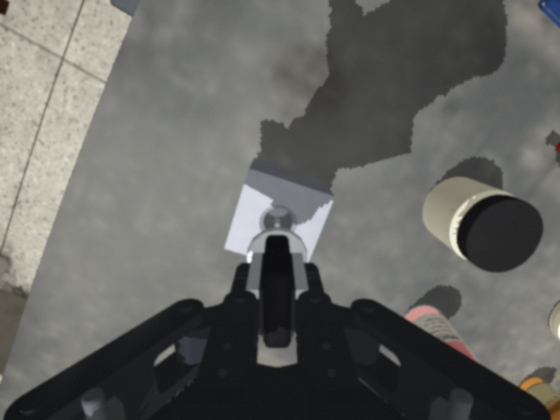

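View pics/c10.png

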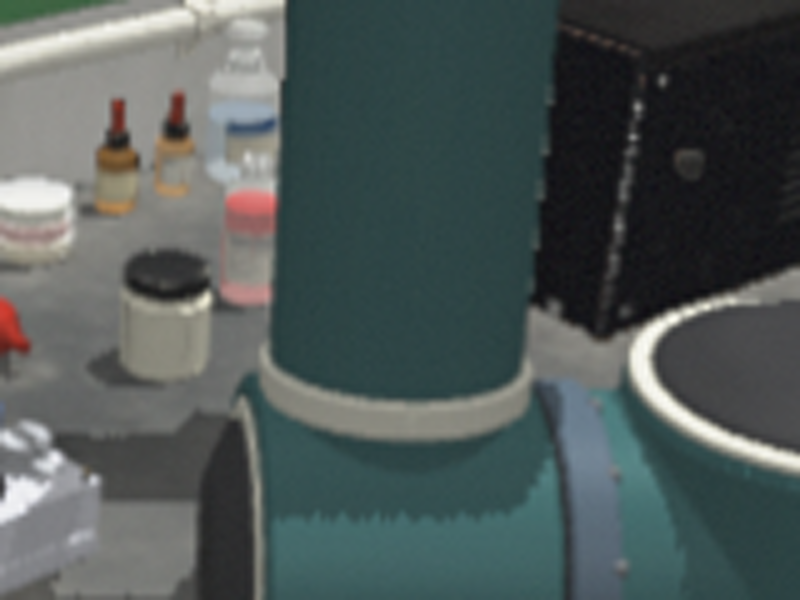

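The stand's hole at px (278,218) is in line with the key. The scene camera is blocked by the arm, so I rely on the wrist view. Inserting.

```bash
python3 -m pendant '{"travel":[[-0.0006,-0.0005,0.012],[-0.0006,-0.0005,0.024],[-0.0006,-0.0005,0.036],[-0.0006,-0.0005,0.046],[-0.0006,-0.0005,0.053],[-0.0006,-0.0005,0.0535],[-0.0006,-0.0005,0.0535]],"delta_rot":[[0,0,0],[0,0,0],[0,0,0],[0,0,0],[0,0,0],[0,0,0],[0,0,0]],"gripper":[1,1,1,1,1,1,1]}'
python3 - <<'E'
from h import *
goto([0.4796,-0.2700,0.068],np.radians(30))
E
```

```text
t: 17.85
tcp_pos: [0.4798, -0.2704, 0.0684]
orientation: [0.001, 0.966, 0.259, 0.001]
force: [-1.6, 1.8, 2.9]
opening: 0.0114
now [ 0.4798 -0.2704  0.0684] yaw 30.02 tilt 0.12 F [-1.6  1.8  2.9] M [0.15 0.37 0.05] op 0.0114 t 17.85 j [-0.559  0.188  2.021  0.     0.93  -1.083]
travel [ 0.     -0.0004  0.0004] rot [ 0.0016 -0.0012  0.0003]
```

```bash
python3 -m pendant '{"travel":[[0,0,0],[0,0,0],[0,0,0],[0,0,0]],"delta_rot":[[0,0,0],[0,0,0],[0,0,0],[0,0,0]],"gripper":[-0.3,-0.3,-0.3,-0.3]}'
python3 -m pendant '{"travel":[[0,0,-0.03],[0,0,-0.08],[0,0,-0.13],[0,0,-0.16],[0,0,-0.16],[0,0,-0.16]],"delta_rot":[[0,0,0],[0,0,0],[0,0,0],[0,0,0],[0,0,0],[0,0,0]],"gripper":[-0.3,-0.3,-0.3,-0.3,-0.3,-0.3]}'
python3 - <<'E'
from h import *
o,P,im,d=snap("wrist","11")
C=cloud(P,d);r=np.hypot(C[...,0]-.48,C[...,1]+.271)
m=(abs(C[...,2]-.106)<.006)&(r<0.04);q=C[m]
print(cv2.minAreaRect((q[:,:2]*1000).astype(np.float32)),np.percentile(q[:,2],[5,50,95]))
m=(abs(C[...,2]-.05)<.004)&(r<0.05);print("stand",cv2.minAreaRect((C[m][:,:2]*1000).astype(np.float32)))
goto([0.4785,0.0445,0.2],np.radians(5.5+5-90))
E
```

```text
t: 18.35
tcp_pos: [0.4799, -0.2704, 0.0684]
orientation: [0.001, 0.966, 0.259, 0.001]
force: [-0.3, -0.2, 0.4]
opening: 0.0555
t: 19.1
tcp_pos: [0.479, -0.2699, 0.2273]
orientation: [0.0, 0.966, 0.259, 0.0]
force: [0.1, 0.8, -1.0]
opening: 0.0559
((479.0193176269531, -271.78411865234375), (10.883337020874023, 35.68297576904297), 29.74736213684082) [0.10403096 0.10595935 0.10732037]
stand ((480.56988525390625, -272.0605773925781), (64.20036315917969, 64.52669525146484), 11.624763488769531)
now [ 0.4786 -0.2697  0.2265] yaw 30.02 tilt 0.05 F [-0.6  0.2 -0.4] M [ 0.01 -0.03 -0.  ] op 0.0555 t 19.15 j [-0.559  0.03   1.879  0.     1.233 -1.083]
travel [ 0.1571 -0.2721  0.0267] rot [-5.0000e-04  1.0000e-03  1.9114e+00]
```

View pics/wrist11.png

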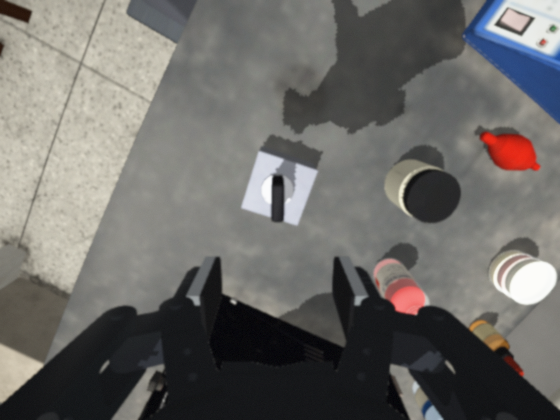

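The key is home: its top is at 0.106 m and it sits about 1.6 mm off the stand's centre. Next I get the cap's yaw from the earlier depth image.

Run:
```python
from h import *
for t in("4","9"):
    d=np.load(f"pics/wrist{t}.npy");P=dict(np.load(f"pics/wrist{t}_P.npz"));C=cloud(P,d)
    m=(abs(C[...,2]-.094)<.004)&(np.hypot(C[...,0]-.4788,C[...,1]-.0445)<.035)
    print(t,m.sum(),cv2.minAreaRect((C[m][:,:2]*1000).astype(np.float32)),np.median(C[m][:,2]))
P=dict(intrinsics=arm.camera_params("top")["intrinsics"])
P=arm.camera_params("top");C=cloud(P,np.load("pics/top0.npy"))
m=(abs(C[...,2]-.094)<.006)&(np.hypot(C[...,0]-.4788,C[...,1]-.0445)<.035)
print(m.sum(),cv2.minAreaRect((C[m][:,:2]*1000).astype(np.float32)))
C=cloud(P,np.load("pics/top0.npy"))
m=(abs(C[...,2]-.003)<.004)&(abs(C[...,0]-.515)<.05)&(abs(C[...,1]-.265)<.05)
m=(abs(C[...,2]-.018)<.004)&(abs(C[...,0]-.515)<.085)&(abs(C[...,1]-.265)<.1);print("tray",cv2.minAreaRect((C[m][:,:2]*1000).astype(np.float32)))
d=np.load("pics/wrist9.npy");P=dict(np.load("pics/wrist9_P.npz"));C=cloud(P,d)
m=(C[...,2]>.013)&(C[...,2]<.022)&(abs(C[...,0]-.515)<.09)&(abs(C[...,1]-.265)<.1);print("tray9",m.sum(),cv2.minAreaRect((C[m][:,:2]*1000).astype(np.float32)))
```

```text
4 831 ((478.91253662109375, 44.80973434448242), (44.37331008911133, 14.15746784210205), 16.77058219909668) 0.09379873769120073
9 841 ((478.855712890625, 44.76569747924805), (43.703548431396484, 13.755396842956543), 15.99427318572998) 0.09389183872016221
90 ((478.6537780761719, 43.93291473388672), (43.38260269165039, 13.744001388549805), 15.493942260742188)
tray ((521.1908569335938, 252.88087463378906), (148.4721221923828, 183.48963928222656), 4.201058864593506)
tray9 1668 ((520.0308837890625, 271.5466003417969), (148.02272033691406, 151.69308471679688), 4.510000228881836)
```

```bash
python3 -m pendant '{"travel":[[0.016,-0.027,0],[0.035,-0.06,0],[0.055,-0.095,0],[0.075,-0.13,0],[0.095,-0.165,0],[0.117,-0.203,0],[0.138,-0.24,0],[0.157,-0.272,0]],"delta_rot":[[0,0,0.17],[0,0,0.34],[0,0,0.51],[0,0,0.68],[0,0,0.85],[0,0,1.02],[0,0,1.19],[0,0,1.36]],"gripper":[0.2,0.2,0.2,0.2,0.2,0.2,0.2,0.2]}'
python3 - <<'E'
from h import *
goto([0.4789,0.0448,0.2],np.radians(16.3-90))
E
```

```text
t: 20.15
tcp_pos: [0.477, 0.0458, 0.2245]
orientation: [0.001, 0.913, -0.408, -0.002]
force: [0.7, 0.2, -0.2]
opening: 0.034
now [0.477  0.0458 0.2245] yaw -48.21 tilt 0.25 F [ 0.7  0.2 -0.2] M [-0.04 -0.04 -0.01] op 0.034 t 20.15 j [ 4.300e-02 -1.050e-01  2.013e+00  1.000e-03  1.238e+00  8.840e-01]
travel [ 0.0021 -0.0008  0.0245] rot [0.0035 0.0027 0.4449]
```

```bash
python3 -m pendant '{"travel":[[0.002,-0.001,0.02],[0.002,-0.001,0.04],[0.002,-0.001,0.06],[0.002,-0.001,0.06],[0.002,-0.001,0.06]],"delta_rot":[[0,0,0.15],[0.003,0.003,0.3],[0.0035,0.003,0.445],[0.0035,0.003,0.445],[0.0035,0.003,0.445]],"gripper":[0.2,0.2,0.2,0.2,0.2]}'
python3 - <<'E'
from h import *
o,P,im,d=snap("wrist","12");C=cloud(P,d)
m=(abs(C[...,2]-.094)<.004)&(np.hypot(C[...,0]-.4788,C[...,1]-.0445)<.035)
print(m.sum(),cv2.minAreaRect((C[m][:,:2]*1000).astype(np.float32)))
goto([0.4789,0.0448,0.071],np.radians(16.3-90))
E
```

```text
t: 20.78
tcp_pos: [0.4785, 0.045, 0.1641]
orientation: [0.0, 0.801, -0.599, -0.0]
force: [0.4, 0.2, -0.1]
opening: 0.0341
1074 ((479.2549743652344, 44.752403259277344), (43.108463287353516, 13.816190719604492), 15.87651538848877)
now [0.4791 0.045  0.1648] yaw -73.6 tilt 0.03 F [ 0.2  0.  -0.3] M [-0.02 -0.05  0.03] op 0.0343 t 20.82 j [ 0.042 -0.053  2.08  -0.     1.114  1.327]
travel [0.0001 0.0003 0.0938] rot [-0.0003 -0.0003  0.0018]
```

View pics/wrist12.png

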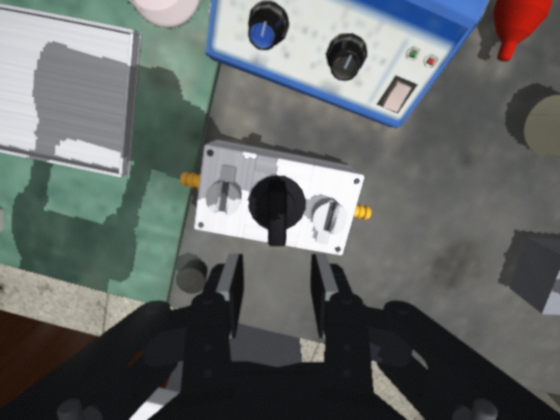

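The cap bar at px (277,210) is centred between the fingers, and both keepers look open. I'll descend and keep the fingertips above the 69 mm screw heads.

```bash
python3 -m pendant '{"travel":[[0,0,0.03],[0,0,0.06],[0,0,0.08],[0,0,0.088],[0,0,0.091],[0,0,0.091]],"delta_rot":[[0,0,0],[0,0,0],[0,0,0],[0,0,0],[0,0,0],[0,0,0]],"gripper":[0.2,0.2,0.2,0.2,0.2,0.2]}' 50
python3 -m pendant '{"travel":[[0,0,0],[0,0,0],[0,0,0],[0,0,0]],"delta_rot":[[0,0,0],[0,0,0],[0,0,0],[0,0,0]],"gripper":[1,1,1,1]}'
python3 - <<'E'
from h import *
goto([0.4789,0.0448,0.074],np.radians(-9.5))
E
```

```text
t: 21.58
tcp_pos: [0.48, 0.045, 0.0747]
orientation: [-0.001, 0.801, -0.599, 0.001]
force: [1.1, -0.2, 0.1]
opening: 0.034
t: 22.08
tcp_pos: [0.4809, 0.0451, 0.0758]
orientation: [-0.001, 0.801, -0.599, 0.002]
force: [-0.4, 0.7, 5.8]
opening: 0.013
now [0.4809 0.0451 0.0758] yaw -73.58 tilt 0.22 F [-0.4  0.7  5.8] M [0.02 0.14 0.02] op 0.013 t 22.07 j [ 0.042  0.055  2.157 -0.     0.926  1.326]
travel [-0.0003  0.002   0.0018] rot [-0.0026 -0.0031 -1.1184]
```

```bash
python3 -m pendant '{"travel":[[-0.0003,0,0],[-0.0006,0.0001,0],[-0.0009,0.0002,0],[-0.0012,0.0004,0],[-0.0015,0.0006,0],[-0.0018,0.0008,0],[-0.002,0.0009,0],[-0.002,0.0009,0]],"delta_rot":[[0,0,-0.16],[0,0,-0.32],[0,0,-0.48],[0,0,-0.64],[0,0,-0.8],[0,0,-0.96],[0,0,-1.12],[0,0,-1.12]],"gripper":[1,1,1,1,1,1,1,1]}'
python3 - <<'E'
from h import *
goto([0.4789,0.0448,0.074],np.radians(-9.5))
E
```

```text
t: 23.08
tcp_pos: [0.4796, 0.0467, 0.0758]
orientation: [-0.0, 0.997, -0.083, 0.002]
force: [0.1, 0.6, 1.1]
opening: 0.0124
now [0.4796 0.0467 0.0758] yaw -9.5 tilt 0.24 F [0.1 0.6 1.1] M [ 0.01  0.05 -0.  ] op 0.0124 t 23.07 j [ 0.046  0.052  2.159 -0.     0.926  0.212]
travel [-0.0003  0.002   0.0018] rot [-0.0006 -0.0041 -0.0001]
```

```bash
python3 -m pendant '{"travel":[[0,0,-0.003],[0,0,-0.006],[0,0,-0.009],[0,0,-0.012]],"delta_rot":[[0,0,0],[0,0,0],[0,0,0],[0,0,0]],"gripper":[1,1,1,1]}'
python3 - <<'E'
from h import *
goto([0.4789,0.0448,0.074],np.radians(-9.5))
o,P,im,d=snap("wrist","13")
E
```

```text
t: 23.58
tcp_pos: [0.4794, 0.0467, 0.088]
orientation: [-0.0, 0.997, -0.083, 0.002]
force: [0.8, 0.3, -0.6]
opening: 0.0125
now [0.4794 0.0467 0.088 ] yaw -9.53 tilt 0.23 F [ 0.8  0.3 -0.6] M [0.07 0.04 0.  ] op 0.0125 t 23.57 j [ 0.046  0.035  2.151 -0.     0.952  0.212]
travel [-0.0002  0.002   0.014 ] rot [-0.0006 -0.0039 -0.0005]
```

View pics/wrist13.png

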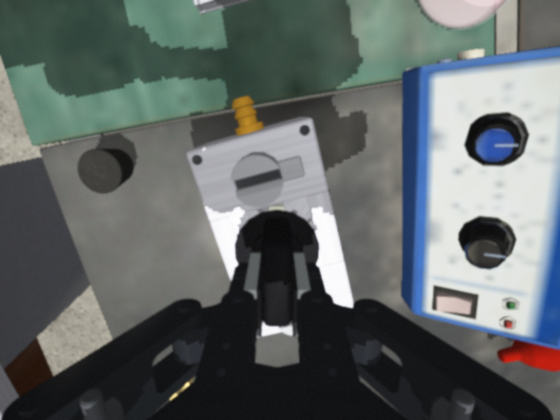

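The cap lifts freely, with 12 mm of rise and no force. I'll raise it and head for the tray.

```bash
python3 -m pendant '{"travel":[[0,0.001,-0.04],[0,0.002,-0.08],[0,0.002,-0.12],[0,-0.05,-0.13],[0,-0.1,-0.13],[0,-0.1,-0.13],[0,-0.1,-0.13]],"delta_rot":[[0,0,0],[0,0,0],[0,0,0],[0,0,0],[0,0,0],[0,0,0],[0,0,0]],"gripper":[1,1,1,1,1,1,1]}'
python3 - <<'E'
from h import *
o,P,im,d=snap("wrist","14");C=cloud(P,d)
goto([0.52,0.27,0.074],np.radians(-9.5))
m=(abs(C[...,2]-.018)<.004)&(abs(C[...,0]-.515)<.085)&(abs(C[...,1]-.27)<.1)
print("rim",m.sum(),cv2.minAreaRect((C[m][:,:2]*1000).astype(np.float32)))
m=(abs(C[...,2]-.003)<.003)&(abs(C[...,0]-.515)<.05)&(abs(C[...,1]-.27)<.05);print("floor",np.median(C[m][:,2]))
E
```

```text
t: 24.5
tcp_pos: [0.4952, 0.1452, 0.2181]
orientation: [0.0, 0.997, -0.083, 0.002]
force: [0.4, 0.0, -0.4]
opening: 0.0128
now [0.4952 0.1448 0.2181] yaw -9.52 tilt 0.22 F [-0.4  0.  -0.8] M [ 0.03 -0.03 -0.02] op 0.0125 t 24.55 j [ 0.237 -0.032  1.957 -0.002  1.213  0.404]
travel [ 0.0032 -0.1276  0.1441] rot [ 0.0002 -0.0038 -0.0004]
rim 1437 ((520.646728515625, 254.06295776367188), (142.419921875, 180.42959594726562), 81.47454071044922)
floor 0.0032564038304458975
```

View pics/wrist14.png

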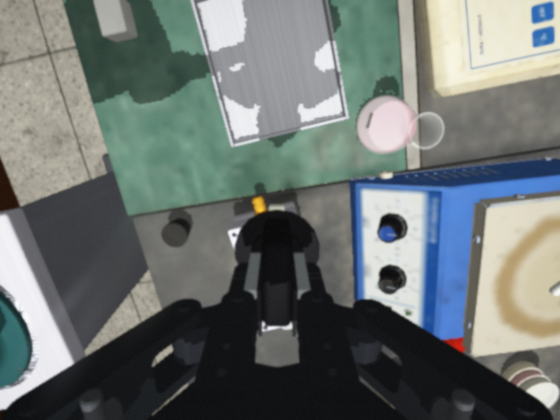

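The tray's near rim corners appear at px (232,146) and (346,117). I'll cast rays to those corners and cross-check against the top view.

Run:
```python
from h import *
P=dict(np.load("pics/wrist14_P.npz"))
X=on_plane(P,[(232,146),(346,117)],.018)[:,:2];print(X.round(4),np.linalg.norm(X[0]-X[1]))
e=(X[1]-X[0]);e/=np.linalg.norm(e);n=np.array([-e[1],e[0]]);print("yaw",np.degrees(np.arctan2(e[1],e[0])),"centre",X.mean(0)+n*.075)
Pt=arm.camera_params("top")
c=np.array([(187,195.),(240,194),(241,239),(188,241)])
Y=on_plane(Pt,c,.018)[:,:2];print(Y.round(3),Y.mean(0))
```

```text
[[0.4536 0.1922]
 [0.5793 0.2024]] 0.12605276992204534
yaw 4.614370582540267 centre [0.51040516 0.27206765]
[[0.568 0.345]
 [0.576 0.199]
 [0.451 0.19 ]
 [0.441 0.333]] [0.50891942 0.26656793]
```

```bash
python3 - <<'E'
from h import *
goto([0.51,0.271,0.09],np.radians(-9.5))
E
python3 -m pendant '{"travel":[[-0.001,-0.03,0],[-0.002,-0.07,0.02],[-0.004,-0.11,0.05],[-0.006,-0.126,0.09],[-0.006,-0.126,0.128],[-0.006,-0.126,0.128],[-0.006,-0.126,0.128]],"delta_rot":[[0,0,0],[0,-0.003,0],[0,-0.004,0],[0,-0.004,0],[0,-0.004,0],[0,-0.004,0],[0,-0.004,0]],"gripper":[1,1,1,1,1,1,1]}'
python3 - <<'E'
from h import *
goto([0.51,0.271,0.0548],np.radians(-9.5))
E
```

```text
now [0.4952 0.1448 0.2181] yaw -9.52 tilt 0.22 F [-0.4  0.  -0.8] M [ 0.03 -0.03 -0.02] op 0.0125 t 24.55 j [ 0.237 -0.032  1.957 -0.002  1.213  0.404]
travel [-0.0068 -0.127   0.128 ] rot [ 0.0002 -0.0038 -0.0004]
t: 25.42
tcp_pos: [0.5116, 0.2693, 0.0912]
orientation: [-0.0, 0.996, -0.084, 0.0]
force: [0.3, 0.3, -0.4]
opening: 0.0128
now [0.5116 0.2693 0.0912] yaw -9.6 tilt 0.05 F [ 0.3  0.3 -0.4] M [ 0.02 -0.   -0.02] op 0.0128 t 25.43 j [ 0.442  0.208  1.947 -0.     0.985  0.609]
travel [-0.0019 -0.0014  0.0364] rot [-0.0004 -0.0008 -0.0018]
```

```bash
python3 -m pendant '{"travel":[[-0.001,-0.001,0.012],[-0.001,-0.001,0.023],[-0.001,-0.001,0.03],[-0.001,-0.001,0.034],[-0.001,-0.001,0.0365],[-0.001,-0.001,0.0365],[-0.001,-0.001,0.0365]],"delta_rot":[[0,-0.001,0],[0,-0.001,0],[0,-0.001,0],[0,-0.001,0],[0,-0.001,0],[0,-0.001,0],[0,-0.001,0]],"gripper":[1,1,1,1,1,1,1]}'
python3 - <<'E'
from h import *
goto([0.51,0.271,0.0548],np.radians(-9.5))
E
```

```text
t: 26.3
tcp_pos: [0.511, 0.2706, 0.0549]
orientation: [-0.0, 0.996, -0.084, 0.0]
force: [0.7, 0.3, -0.4]
opening: 0.0126
now [0.511  0.2706 0.0549] yaw -9.6 tilt 0.05 F [ 0.7  0.3 -0.4] M [ 0.08 -0.02 -0.01] op 0.0126 t 26.3 j [4.44e-01 2.53e-01 1.97e+00 1.00e-03 9.18e-01 6.11e-01]
travel [-0.001  -0.0002  0.0001] rot [-0.0008 -0.0003 -0.0017]
```

```bash
python3 -m pendant '{"travel":[[0,0,0.001],[0,0,0.0015],[0,0,0.0015]],"delta_rot":[[0,0,0],[0,0,0],[0,0,0]],"gripper":[1,1,1]}'
```

```text
t: 26.68
tcp_pos: [0.5112, 0.2707, 0.0548]
orientation: [-0.0, 0.996, -0.084, 0.0]
force: [-3.8, -0.7, 7.3]
opening: 0.0131
```

The cap has made contact with the floor at 7 N. I'll release and retreat upward.

```bash
python3 -m pendant '{"travel":[[0,0,0],[0,0,0],[0,0,0],[0,0,0]],"delta_rot":[[0,0,0],[0,0,0],[0,0,0],[0,0,0]],"gripper":[0.2,0.2,0.2,0.2]}'
python3 -m pendant '{"travel":[[0,0,-0.02],[0,0,-0.07],[0,0,-0.12],[0,0,-0.17],[0,0,-0.18],[0,0,-0.18]],"delta_rot":[[0,0,0],[0,0,0],[0,0,0],[0,0,0],[0,0,0],[0,0,0]],"gripper":[0.2,0.2,0.2,0.2,0.2,0.2]}'
python3 - <<'E'
from h import *
for n in("wrist","top","scene"):snap(n,"15")
d=np.load("pics/wrist15.npy");P=dict(np.load("pics/wrist15_P.npz"));C=cloud(P,d)
m=(abs(C[...,2]-.073)<.006)&(np.hypot(C[...,0]-.511,C[...,1]-.27)<.035)
print(m.sum(),cv2.minAreaRect((C[m][:,:2]*1000).astype(np.float32)),np.percentile(C[m][:,2],[5,50,95]))
goto([0.51,0.271,0.0548],0)
Pt=dict(np.load("pics/top15_P.npz"))
for t in("0","15"):
    C=cloud(Pt,np.load(f"pics/top{t}.npy"))
    for n,p in dict(key=(.48,-.271,.1),bung=(.367,.108,.02),weight=(.366,-.093,.02),eraser=(.364,.336,.025),jar=(.612,-.19,.069),flask=(.609,.181,.04),beaker=(.524,.467,.05),bottle=(.662,-.297,.06)).items():
        m=(C[...,2]>p[2]*.6)&(np.hypot(C[...,0]-p[0],C[...,1]-p[1])<.05);print(t,n,m.sum(),C[m].mean(0).round(3) if m.any() else '',end='; ')
    print()
E
```

```text
t: 27.18
tcp_pos: [0.5111, 0.2707, 0.0546]
orientation: [-0.0, 0.996, -0.084, 0.0]
force: [-0.1, 0.1, -0.1]
opening: 0.0343
t: 27.92
tcp_pos: [0.5116, 0.2709, 0.2365]
orientation: [-0.001, 0.996, -0.084, 0.001]
force: [0.0, -0.4, 0.2]
opening: 0.0341
581 ((509.6429138183594, 268.9058532714844), (43.846248626708984, 13.5050687789917), 80.41919708251953) [0.07052141 0.07295549 0.07425984]
now [0.5098 0.27   0.2326] yaw -9.59 tilt 0.17 F [-0.4  0.4 -0.9] M [ 0. -0.  0.] op 0.0339 t 28.07 j [0.444 0.081 1.815 0.    1.249 0.611]
travel [ 0.0005 -0.0012  0.1778] rot [ 0.0011  0.0028 -0.1675]
0 key 142 [ 0.481 -0.268  0.092]; 0 bung 94 [0.368 0.103 0.026]; 0 weight 55 [ 0.367 -0.094  0.022]; 0 eraser 136 [0.365 0.335 0.027]; 0 jar 411 [ 0.615 -0.194  0.067]; 0 flask 367 [0.617 0.183 0.056]; 0 beaker 927 [0.521 0.461 0.088]; 0 bottle 300 [ 0.664 -0.301  0.076]; 
15 key 92 [ 0.479 -0.267  0.099]; 15 bung 764 [0.358 0.139 0.591]; 15 weight 57 [ 0.367 -0.094  0.022]; 15 eraser 0 ; 15 jar 415 [ 0.615 -0.194  0.067]; 15 flask 360 [0.617 0.183 0.057]; 15 beaker 665 [0.518 0.47  0.096]; 15 bottle 297 [ 0.664 -0.301  0.076];
```

View pics/wrist15.png

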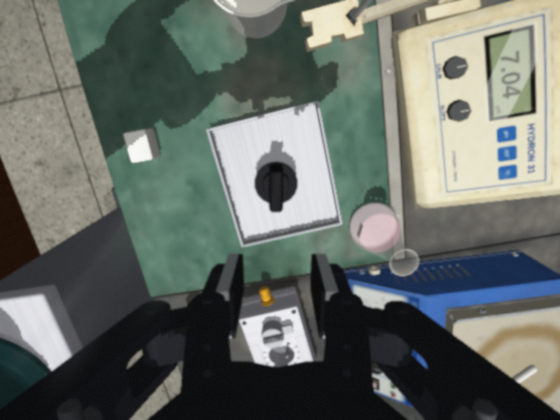

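View pics/top15.png

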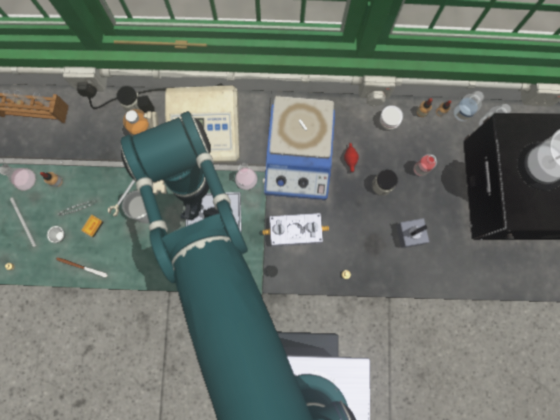

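View pics/scene15.png

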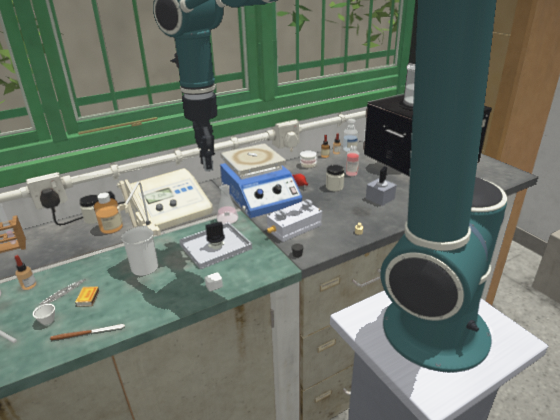

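The cap stands upright at px (276,183) in the tray, with its top at 0.073 m and level. In the scene view the key is home at (381,185) and the bystanders are in place. One last look at the keepers and the key before I hand in.

Run:
```python
import cv2
im=cv2.imread("pics/top15.png");cv2.imwrite("pics/c15.png",cv2.resize(im[195:265,255:445],None,fx=4,fy=4,interpolation=cv2.INTER_CUBIC))
```

```text
(no output)
```

View pics/c15.png

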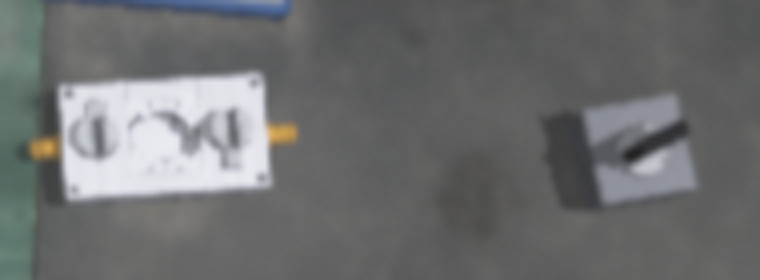

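Both slots at px (98,133) and (233,127) lie across the block, so the keepers are open. The key sits in its stand at (655,143).

```bash
python3 -c "
from workcell import arm
print(arm.hand_in()); print(arm.get_obs()['t'])"
```

```text
the job is handed in; nothing more can be done
None
the job is handed in; nothing more can be done
```

The job is done and handed in at about 28 s. I turned both keepers to their open stops with the key, put the key back in its stand, then turned the cap out and stood it in the tray.

- **Keepers:** both stopped at tool yaw 115–116° with about 0.27 N m. The last top view shows both slots lying across the block, so both are open.
- **Key:** its top is at 0.106 m, which means it is fully home, and it sits about 1.6 mm from the stand's centre.
- **Cap:** it turned to about 1.31 rad and lifted out without resistance. It now stands upright on the tray floor with its top at 0.073 m, about 2 mm from my estimate of the tray's centre.
- **Bystanders:** the flask, jar, bottle and weight measured unmoved, within about 1 mm. The arm blocked the overhead view of the bung and eraser and part of the beaker, so I only checked those three by eye in the scene picture. They looked in place.
- **Measurement that disagreed:** fitting the tray's rim from depth gave the wrong size because it picked up nearby objects. I used the rim corners instead; the wrist and top views agreed to about 6 mm, well inside the tolerance.

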